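# Free a seized clamp screw and take out the connecting rod

### The arm

A 6-joint arm with a two-finger parallel gripper is mounted at the origin on the work surface. World frame = base frame: x ahead of the robot, y to its left, z up, the work surface at z = 0. Lengths are in m, angles in rad, forces in N, time in s.
With the tool pointing down it reaches from about 0.375 to 0.925 m from the base axis. Payload 5.7 kg.
Tool frame: the origin (TCP) lies midway between the tips of the shut fingers; the grasp point (between the pads) lies 19 mm behind it; z points along the fingers, x is the direction in which the jaws open and shut, and the axes are right-handed (so a half turn about z gives the same grasp; the last joint's range is limited). The gripper opens to 88 mm and grips with 3 to 60 N. Pads are 20 mm wide; open, the fingers measure 115 mm over their backs; the gripper's body (75 mm by 178 mm) begins 61 mm behind the grasp point.
Start: joints at [1.068, 0.359, 1.51, -0, 1.272, -0.115], TCP at [0.227, 0.555, 0.223] pointing down, gripper open.
Joint ranges: [-2.97, 2.97], [-1.01, 2.36], [0.21, 2.38], [-0.96, 4.11], [0.2, 2.71], [-2.98, 2.98]. Speed limits (rad/s): [2.39, 2.39, 3.14, 3.14, 3.14, 3.14].

### API

Orientations are given as a unit quaternion [x, y, z, w].
In Python, from bench import move_ptp, servo_line, goto_joints, move_gripper, sleep, inverse_kinematics, capture, PlanningError, close_job, spot_in, silhouettes, current_clock, current_joint_pos, current_qvel, current_joint_torque, current_position, current_orientation, current_force, current_torque, current_finger_gap gives the robot as it stands. Calls block until the motion is done:
- move_ptp(position, orientation): joint-space move of the TCP to a pose.
- servo_line(position, orientation=None, rate=0.15, contact_N=None): straight line of the TCP; orientation=None keeps the orientation; rate is the mean speed in m/s. With contact_N (N) it stops when the force on the tool has changed by that much, and returns True; else False.
- goto_joints(angles): joint-space move.
- move_gripper(opening): finger opening in m; the grip force is fixed at half the most; returns when the fingers have stopped.
- sleep(seconds).
- inverse_kinematics(position, orientation): joint angles nearest the present ones, or None.
- capture(name): name is "side" or "top"; returns a dict with "image" (480x640x3 uint8, blue, green, red), "range_z" (480x640 float32, m along the optical axis (not along the pixel's ray), 0 where there is no reading), "intrinsics" (3x3 intrinsics, pixels), "k1" (the pictures are not rectified: a ray, as slopes to the right and down, at radius r is drawn at 1 + k1 r^2 times it, then the intrinsics apply), "R" (3x3) and "t" (3): a world point X has camera coordinates R X + t. Camera axes: x right, y down, z forward; pixel columns grow to the right and rows downward; lengths in m; the calibration is good to about 2 mm. A picture is of the moment at which its call begins.
A pose or a line that the arm cannot do raises PlanningError and nothing moves.
- close_job(): hands the job in, once; it reports no verdict.
Trained networks look in the newest picture that a camera, given by its name, has taken for a name from the list of things; names that differ only in an ending like _2 or _b are one class to them, and where a whole thing is asked for, a point or a joint stands for the part that bears it (a point fixed in the world has none). Each returns a list of dicts, best first, with "conf" (0 to 1); they miss things now and then, are a little off and sometimes report something else, mostly with a low value. They report only what shows in the picture. A call takes as long as a camera call.
- spot_in(camera, query): "xy" ([column, row] in pixels, amid what is visible of it).
- silhouettes(camera, query): "region" (480x640 bool, what is visible of it) and "xy" ([column, row] in pixels, amid what is visible of it).
Readings, each from a call of its own:
- current_clock(): time.
- current_joint_pos(): joint angles.
- current_qvel(): joint speeds.
- current_joint_torque(): joint torques, N m.
- current_position(): TCP position.
- current_orientation(): TCP orientation.
- current_force(): force on the tool from outside, world axes, zero at the start.
- current_torque(): the same for the moment, N m.
- current_finger_gap(): finger opening in m.
Only numpy, scipy, OpenCV 4.12 (cv2) and the standard library are available. Lean on these libraries where they do the work, as an engineer would, in place of code of your own. Each camera call takes 0.05 s, during which the arm holds its last target.

### The job

The screw clamp on the bench has seized: grip its T-handle firmly, break it loose with a short firm anticlockwise twist (seen from above), then keep turning it back to its stop so that the pad rises. Then pull the connecting rod out from under the pad along the rail and lay it flat, wholly on the cardboard sheet. Do not drop the rod and do not disturb the other things.

Things in the scene. Friction and masses are not known exactly. Their poses are not given: they have to be found in the camera images.
- clamp: Grey screw clamp fixed to the bench. Origin at bench level on the vertical screw axis, z up. Bed 30 mm high: plate 150 (x) by 125 (y -55 to +70), then a rail 36 wide along -y to y = -140. Portal over the axis: posts at |x| 42 to 58, bridge 38 deep (y), 93 to 115 high; on it a collar 76 across up to 135. The rod comes out along -y.
- pad (a point): Centre of the underside of the round steel pad (26 mm across) under the bridge: 51 mm above the bench when clamped; rises 4 mm per radian of the T-handle.
- handle (a joint): Turn of the T-handle about the clamp's vertical axis, rad: 0 at the start (seized), grows anticlockwise seen from above, stop at 2.6. It sticks: up to about 0.5 N m is needed at first, fading away over the first 0.45 rad, then it turns freely (about 0.05 N m) and stays where it is left.
- handle_grip (a point): Centre of the T-handle's bar, on the clamp's axis, 164 mm above the bench; the bar is 80 mm long along this point's x axis, 16 mm thick along its y axis and 28 mm high (150 to 178 mm above the bench); turns with the handle. At handle 0 its axes are those of the clamp.
- rod: Loose steel connecting rod, 0.45 kg or so, 197 mm long, flat on bed and rail, 1 mm below the pad. Origin on its underside below the big end's centre; y along it to the small end, z up. Beam 24 wide, 4 to 20 mm above the underside; centre of mass near y = 48. At the start its y is the clamp's y, big end 114 mm out on the rail, small end behind the pad: trapped until the pad rises 4 mm.
- rod_big (a point): Centre of the rod's big end, 12 mm above its underside: a block 60 (x) by 56 (y) by 24 mm high with an upright 42 mm hole, and two 4 mm bolt heads on its -y face.
- rod_small (a point): Centre of the rod's small end, 12 mm above its underside, at y = 150 mm: a ring 34 mm across, 24 mm high.
- sheet: Cardboard sheet lying on the bench, fixed, 240 mm (x) by 300 mm (y) by 3 mm; origin under its centre. The piston and the cap stand on its +x half (x above 35 mm); the -x half is free.
- piston: Loose aluminium piston, 72 mm across, 62 mm tall, upright on the sheet; leave it alone. Origin under its centre.
- cap: Loose bearing cap, steel block 26 by 70 by 26 mm on the sheet; leave it alone. Origin under its centre.
- spanner: Loose steel spanner, 180 mm, flat on the bench at the left; leave it alone.
- hammer: Loose hammer lying at the back of the bench; leave it alone.
- oil: Loose grey oil bottle, 66 mm across, 170 mm tall, at the back; leave it alone.
- mug: Loose white mug, 80 mm across, 90 mm tall, at the left; leave it alone.

How it is judged:
On the way, in this order (a step that is already met when the one before it is completed fails the run):
1. the T-handle is broken loose (turned past 0.5 rad) (value of joint handle above 0.5 rad), for 0.2 s.
2. the T-handle is turned back to its stop (past 2.4 of 2.6 rad) with the rod still in the clamp (value of joint handle above 2.4 rad and y of rod_small in the frame of clamp above 0 m), for 0.2 s.
3. the rod is drawn out of the clamp: its small end is clear of the portal (y of rod_small in the frame of clamp below -0.04 m), for 0.2 s.
4. the rod lies flat, wholly on the sheet (x of rod_big in the frame of sheet between -0.095 and 0.095 m and y of rod_big in the frame of sheet between -0.126 and 0.126 m and x of rod_small in the frame of sheet between -0.107 and 0.107 m and y of rod_small in the frame of sheet between -0.137 and 0.137 m and z of each of rod_big, rod_small in the frame of sheet below 0.021 m), for 0.2 s.
At the end, for the whole second after the job is handed in: The T-handle stands at its stop (above 2.3 of 2.6 rad) and the rod rests, released and still, flat on the cardboard sheet (both ends' centres under 21 mm high) with its whole outline on the sheet, give or take 5 mm (all of step 4 and value of joint handle above 2.3 rad and linear speed of rod below 0.02 m/s and contact force between the fingers and rod below 0.2 N); the robot touches nothing.
It fails at once if the rod is dropped (moves faster than 0.6 m/s with no finger on it) (linear speed of rod above 0.6 m/s and contact force between the fingers and rod below 0.1 N).
It fails at once if another loose thing (piston, cap, spanner, hammer, oil bottle, mug) is moved more than 30 mm (distance of any of piston, cap, spanner, hammer, oil, mug from where it was at the start of the episode above 0.03 m).
It also fails if it takes over 72 s, if anything falls off the work surface, if the arm or the gripper's body presses on something with over 40 N, if the wrist force passes 120 N, or if a joint passes its speed limit or range.

## Working session

There is one attempt and no reset: what is moved stays moved. The work goes in short steps, each a Python script; the robot and the scene stay as the last script left them, time stands still between calls to the robot, and variables do not carry over. Pictures are saved under pics/ and viewed, and the job is handed in when it is done.

```bash
ls; mkdir -p pics; cat > h.py <<'E'
import numpy as np, cv2
from bench import *
def world(c, uv, z=None, d=None):
    K=c["intrinsics"];k1=c["k1"]
    p=np.array([(uv[0]-K[0,2])/K[0,0],(uv[1]-K[1,2])/K[1,1]]);q=p.copy()
    for _ in range(20): q=p/(1+k1*(q@q))
    ray=np.array([q[0],q[1],1.0]); R=c["R"];t=c["t"]
    o=-R.T@t; dr=R.T@ray
    s=d if d is not None else (z-o[2])/dr[2]
    return o+s*dr
def cloud(c,mask=None):
    K=c["intrinsics"];k1=c["k1"];Z=c["range_z"]
    v,u=np.mgrid[0:480,0:640]
    p=np.stack([(u-K[0,2])/K[0,0],(v-K[1,2])/K[1,1]],-1);q=p.copy()
    for _ in range(20): q=p/(1+k1*(q**2).sum(-1,keepdims=True))
    X=np.concatenate([q,np.ones_like(q[...,:1])],-1)*Z[...,None]
    W=(X-c["t"])@c["R"]
    W[Z==0]=np.nan
    return W if mask is None else W[mask&(Z>0)]
E
python3 - <<'E'
from h import *
for n in("top","side"):
    c=capture(n);cv2.imwrite(f"pics/{n}0.png",c["image"]);print(n,c["intrinsics"],c["k1"],-c["R"].T@c["t"],c["R"])
    for q in("clamp","handle","rod","sheet","piston","cap"):
        for s in silhouettes(n,q)[:2]:
            P=cloud(c,s["region"]); print(q,round(s["conf"],2),np.round(s["xy"]),s["region"].sum(),np.nanmedian(P,0).round(3) if len(P) else None)
print(current_clock(), current_orientation())
E
```

```text
pics
top [[510.2755689    0.         317.02196322]
 [  0.         510.2755689  230.41215981]
 [  0.           0.           1.        ]] -0.1123011230291273 [0.48103941 0.04132951 1.33235403] [[-0.02634144 -0.99963151  0.00655533]
 [-0.99582704  0.02566688 -0.08757692]
 [ 0.0873764  -0.00883487 -0.99613619]]
clamp 0.69 [230. 261.] 3127 [0.523 0.237 0.033]
handle 0.63 [222. 258.] 314 [0.527 0.244 0.176]
handle 0.36 [443. 233.] 290 [ 0.578 -0.301  0.022]
rod 0.69 [266. 253.] 544 [0.538 0.154 0.051]
rod 0.26 [229. 260.] 3029 [0.523 0.237 0.033]
sheet 0.71 [415. 269.] 9252 [ 0.492 -0.225  0.002]
piston 0.98 [387. 235.] 724 [ 0.583 -0.148  0.064]
cap 0.78 [442. 234.] 266 [ 0.578 -0.299  0.023]
side [[476.61387634   0.         309.47413652]
 [  0.         476.61387634 241.04206874]
 [  0.           0.           1.        ]] -0.018847295083295405 [ 0.44988044 -0.7737873   0.8481704 ] [[ 0.98579214 -0.16795898  0.00190598]
 [-0.11109097 -0.66044701 -0.74260928]
 [ 0.12598669  0.73184666 -0.6697222 ]]
clamp 0.68 [270. 202.] 2673 [0.52  0.232 0.06 ]
handle 0.59 [271. 170.] 382 [0.527 0.238 0.167]
handle 0.33 [285. 232.] 726 [0.541 0.148 0.048]
rod 0.65 [288. 232.] 727 [0.539 0.149 0.048]
sheet 0.97 [287. 381.] 13841 [ 0.493 -0.255  0.004]
sheet 0.68 [325. 326.] 1254 [ 0.586 -0.171  0.063]
piston 0.62 [326. 324.] 1193 [ 0.586 -0.171  0.064]
piston 0.32 [285. 232.] 790 [0.541 0.149 0.047]
cap 0.92 [336. 395.] 537 [ 0.581 -0.308  0.024]
0.7 [ 8.30110029e-01  5.57599620e-01 -4.50310270e-05  3.52801124e-05]
```

View pics/top0.png

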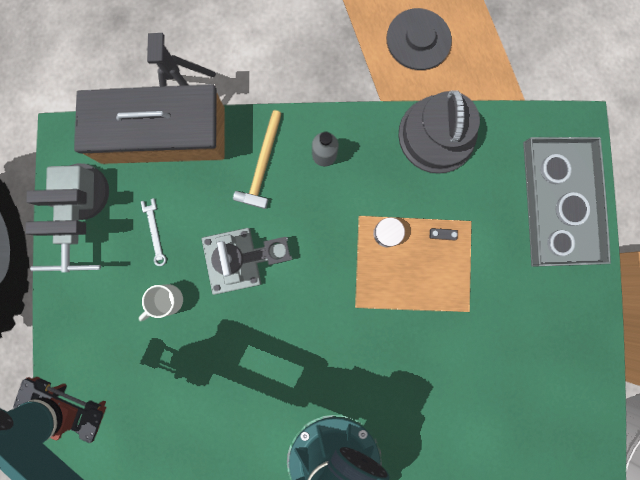

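View pics/side0.png

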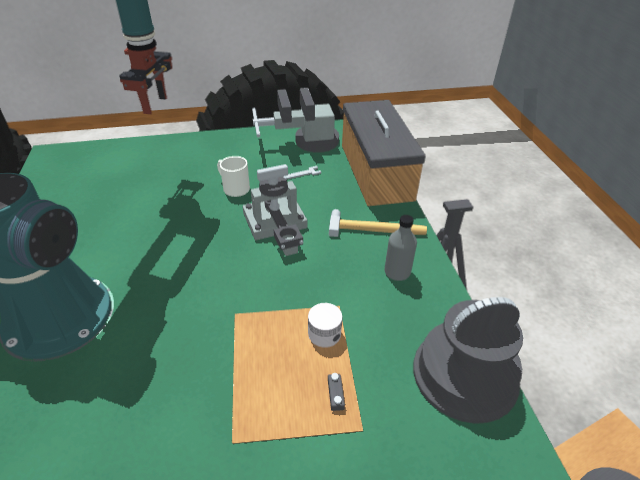

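```bash
python3 - <<'E'
from h import *
np.set_printoptions(precision=4,suppress=True)
for n in("top","side"):
    c=capture(n);W=cloud(c)
    near=(np.abs(W[...,0]-.527)<.12)&(W[...,1]>.08)&(W[...,1]<.33)
    def fit(name,lo,hi,extra=True):
        P=W[near&(W[...,2]>lo)&(W[...,2]<hi)&extra]
        if len(P)<5: print(n,name,len(P));return
        r=cv2.minAreaRect(P[:,:2].astype(np.float32)*1000)
        m=np.median(P[:,:2],0);U,S,V=np.linalg.svd(P[:,:2]-P[:,:2].mean(0))
        print(n,name,len(P),"rect",r,"med",np.median(P,0),"dir",V[0],S)
    fit("bar",.165,.19); fit("collar",.128,.142); fit("bridge",.108,.12)
    fit("plate",.024,.037); fit("rodbig",.045,.062,W[...,1]<.19)
    for k in range(2): pass
    # sheet
    S=silhouettes(n,"sheet")
    m=[s for s in S if s["region"].sum()>5000][0]["region"]
    P=cloud(c,m);P=P[(P[:,2]<.012)]
    print(n,"sheet",cv2.minAreaRect(P[:,:2].astype(np.float32)*1000))
    for q in("piston","cap"):
        P=cloud(c,silhouettes(n,q)[0]["region"]); P=P[P[:,2]>np.percentile(P[:,2],70)-.006]; print(q,cv2.minAreaRect(P[:,:2].astype(np.float32)*1000),P.mean(0))
    x0,y0=(190,210) if n=="top" else (200,130)
    cv2.imwrite(f"pics/{n}z.png",cv2.resize(c["image"][y0:y0+140,x0:x0+180],None,fx=4,fy=4,interpolation=2))
E
```

```text
top bar 268 rect ((524.482177734375, 246.0926513671875), (79.27986907958984, 17.160444259643555), 10.584826469421387) med [0.525  0.2456 0.1773] dir [-0.9824 -0.187 ] [0.3731 0.0799]
top collar 484 rect ((525.4287719726562, 245.8656463623047), (73.30369567871094, 68.3564224243164), 88.96586608886719) med [0.5248 0.2346 0.1349] dir [ 0.1829 -0.9831] [0.4902 0.3793]
top bridge 276 rect ((526.16064453125, 237.02578735351562), (116.08712768554688, 56.98076248168945), 9.786528587341309) med [0.4887 0.2419 0.115 ] dir [-0.9884 -0.1521] [0.7763 0.2125]
top plate 1783 rect ((530.5390014648438, 214.18309020996094), (150.86358642578125, 207.65675354003906), 10.581802368164062) med [0.5254 0.2279 0.0302] dir [-0.2782  0.9605] [2.4076 1.9674]
top rodbig 419 rect ((542.9789428710938, 146.07174682617188), (60.025413513183594, 92.37017822265625), 11.197879791259766) med [0.5404 0.1445 0.0527] dir [-0.2008  0.9796] [0.5273 0.3845]
top sheet ((504.40179443359375, -221.7928466796875), (303.2198791503906, 240.67636108398438), 86.15705871582031)
piston ((584.9143676757812, -150.3784942626953), (70.58252
[... 814 characters left out ...]
853515625), (150.1595916748047, 216.0800018310547), 10.617796897888184) med [0.5222 0.2231 0.03  ] dir [ 0.4917 -0.8707] [1.6741 1.4551]
side rodbig 364 rect ((546.810791015625, 144.30813598632812), (60.368064880371094, 93.07980346679688), 11.235950469970703) med [0.5462 0.1351 0.0525] dir [ 0.1674 -0.9859] [0.5046 0.3622]
side sheet ((508.73974609375, -221.11207580566406), (304.3609313964844, 244.2640838623047), 85.73809051513672)
piston ((589.6912841796875, -155.06634521484375), (71.13863372802734, 68.832763671875), 43.98348617553711) [ 0.5888 -0.1573  0.0652]
cap ((583.3389892578125, -300.7151794433594), (70.54191589355469, 26.031267166137695), 84.13948822021484) [ 0.5827 -0.3028  0.0249]
```

```bash
cat >> h.py <<'E'
C=np.array([.5265,.2445]);YC=np.deg2rad(10.6)
S=np.array([.5065,-.2215]);YS=np.deg2rad(-3.9)
def fr(o,yaw,x,y,z): c,s=np.cos(yaw),np.sin(yaw); return np.array([o[0]+c*x-s*y,o[1]+s*x+c*y,z])
def quat(a): # jaw axis at world angle a, tool down
    from scipy.spatial.transform import Rotation as R
    c,s=np.cos(a),np.sin(a)
    return R.from_matrix(np.array([[c,s,0],[s,-c,0],[0,0,-1]])).as_quat()
E
python3 - <<'E'
from h import *
np.set_printoptions(precision=3,suppress=True)
for a in (YC+np.pi/2,YC-np.pi/2):
    print("h",inverse_kinematics([*C,.145],quat(a)),inverse_kinematics([*C,.145],quat(a+1.3)),inverse_kinematics([*C,.145],quat(a+2.6)))
for a in(YC,YC+np.pi):
    print("r",inverse_kinematics(fr(C,YC,0,-.114,.02),quat(a)),inverse_kinematics(fr(C,YC,0,-.3,.1),quat(a)))
for a in(YS,YS+np.pi): print("s",inverse_kinematics(fr(S,YS,-.055,-.03,.006),quat(a)))
E
```

```text
h [ 0.316  0.411  1.642 -0.     1.089 -1.44 ] [ 0.316  0.411  1.642 -0.     1.089 -2.74 ] [ 0.316  0.411  1.642 -0.     1.089  2.243]
h [ 0.316  0.411  1.642 -0.     1.089  1.702] [ 0.316  0.411  1.642 -0.     1.089  0.402] [ 0.316  0.411  1.642 -0.     1.089 -0.898]
r [ 0.115  0.562  1.778 -0.     0.801 -0.07 ] [-0.205  0.47   1.675 -0.     0.996 -0.39 ]
r None [-0.205  0.47   1.675 -0.     0.996  2.752]
s [-0.638  0.54   1.899 -0.     0.703 -0.57 ]
s [-0.638  0.54   1.899 -0.     0.703  2.571]
```

```bash
python3 - <<'E'
from h import *
np.set_printoptions(precision=3,suppress=True)
a=YC-np.pi/2
move_ptp([*C,.235],quat(a)); print(current_clock(),current_position(),current_joint_pos())
print(servo_line([*C,.146],rate=.12,contact_N=8),current_position(),current_force())
move_gripper(0.0); print(current_clock(),current_finger_gap(),current_force(),current_torque(),current_position())
c=capture("top");cv2.imwrite("pics/t1.png",cv2.resize(c["image"][180:330,150:350],None,fx=4,fy=4))
c=capture("side");cv2.imwrite("pics/s1.png",cv2.resize(c["image"][110:260,180:380],None,fx=4,fy=4))
E
```

```text
2.6917 [0.526 0.245 0.235] [0.317 0.32  1.538 0.    1.284 1.701]
False [0.527 0.245 0.147] [-0.123  0.115  1.053]
4.5833 0.02463059949887312 [-1.542  5.382 -0.609] [ 0.96   0.349 -0.018] [0.526 0.245 0.146]
```

View pics/s1.png

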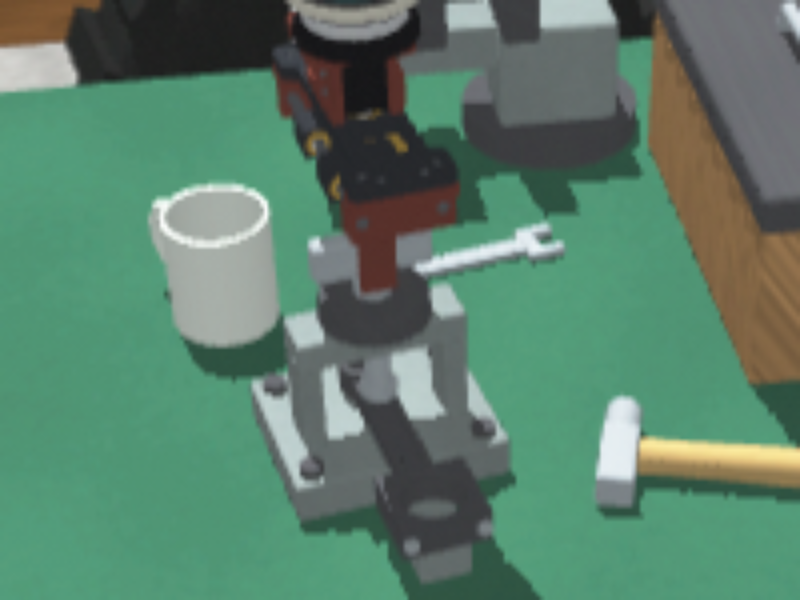

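```bash
python3 - <<'E'
from h import *
np.set_printoptions(precision=3,suppress=True)
for k in range(1,4):
    servo_line(fr(C,YC,0,.0015*k,.146),rate=.02); sleep(.15); move_gripper(0.0)
    f=current_force(); print(k,current_clock(),current_finger_gap(),f,current_torque())
    if current_finger_gap()<.0175 : break
E
```

```text
1 5.3 0.024614023607991115 [ 0.187 -2.608  0.065] [-0.335  0.113 -0.023]
2 5.9167 0.02502201092361735 [ 1.226 -7.154 -0.356] [-1.222 -0.143 -0.015]
3 6.5333 0.025013694425547375 [  1.636 -12.171   1.945] [-2.065 -0.277 -0.037]
```

```bash
python3 - <<'E'
from h import *
np.set_printoptions(precision=3,suppress=True)
move_gripper(.045)
servo_line(fr(C,YC,0,.001,.153),rate=.05)
move_gripper(0.0); sleep(.1)
print(current_clock(),current_finger_gap(),current_force(),current_torque(),current_position())
E
```

```text
8.0333 0.01597225886011038 [ 0.032  0.081 -1.204] [0.023 0.146 0.023] [0.526 0.246 0.153]
```

Tips had been on the hub; now the gap reads the bar's 16 mm. Twist.

```bash
python3 - <<'E'
from h import *
np.set_printoptions(precision=3,suppress=True)
q0=np.array(current_joint_pos())
for d in (.3,.65,1.3,2.0,2.5,2.6):
    q=q0.copy();q[5]-=d; goto_joints(q); sleep(.1)
    print(d,current_clock(),current_finger_gap(),current_force(),current_torque(),current_joint_pos()[5]-q0[5])
sleep(.2)
c=capture("top");cv2.imwrite("pics/t2.png",cv2.resize(c["image"][180:330,150:350],None,fx=4,fy=4))
E
```

```text
0.3 8.525 0.01740427777054217 [-2.396 -4.499  1.865] [-0.768  0.364 -0.938] -0.2965032303160391
0.65 9.05 0.0226004709161448 [-5.751 -8.132  6.491] [-1.473  0.941 -1.47 ] -0.6467743491699736
1.3 9.8167 0.016228676184131263 [ 4.418 -2.013 -4.376] [-0.496 -0.626  0.009] -1.2980116745616455
2.0 10.625 0.0158465784007216 [ 4.131 -2.995 -5.97 ] [-0.463 -0.734  0.041] -1.9984822607598844
2.5 11.275 0.015834107436854247 [ 5.826 -1.376 -4.572] [-0.347 -0.765  0.044] -2.498456625720847
2.6 11.625 0.01590878045066311 [ 5.088 -2.034 -5.641] [-0.333 -0.758  0.091] -2.5984988025424753
```

View pics/t2.png

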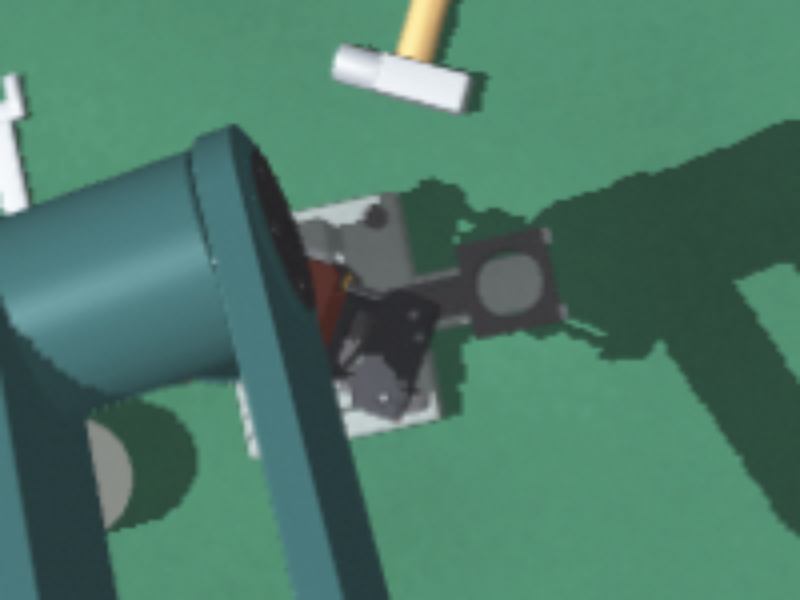

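```bash
python3 - <<'E'
from h import *
np.set_printoptions(precision=3,suppress=True)
q=np.array(current_joint_pos())
for d in (.05,.1):
    p=q.copy();p[5]-=d; goto_joints(p); sleep(.1)
    t=current_torque();print(d,current_clock(),current_finger_gap(),current_force(),t)
    if abs(t[2])>.4: break
move_gripper(.05); p=current_position(); print(p)
servo_line([p[0],p[1],.24],rate=.15)
print(current_clock(),current_force())
move_ptp(fr(C,YC,0,-.22,.24),quat(YC))
c=capture("side");W=cloud(c)
cv2.imwrite("pics/s3.png",cv2.resize(c["image"][110:260,180:380],None,fx=4,fy=4))
for n in("side","top"):
    c=capture(n);W=cloud(c)
    P=W[(W[...,2]>.168)&(W[...,2]<.195)&(np.hypot(W[...,0]-C[0],W[...,1]-C[1])<.05)]
    if len(P)>30:
        r=cv2.minAreaRect(P[:,:2].astype(np.float32)*1000);_,_,V=np.linalg.svd(P[:,:2]-P[:,:2].mean(0)); ang=np.arctan2(V[0,1],V[0,0]); print(n,len(P),r,np.median(P,0),"handle",(ang-YC)%np.pi)
    if n=="top": cv2.imwrite("pics/t3.png",cv2.resize(c["image"][180:330,150:350],None,fx=4,fy=4))
E
```

```text
0.05 12.225 0.016262939325044124 [ 2.123 -1.266 -2.252] [-0.35  -0.301 -0.869]
[0.527 0.246 0.153]
13.6583 [-0.385 -0.517  0.143]
top 258 ((524.5305786132812, 245.6849822998047), (16.52768898010254, 79.75740814208984), 69.4702377319336) [0.525 0.246 0.177] handle 2.5923094171193406
```

View pics/s3.png

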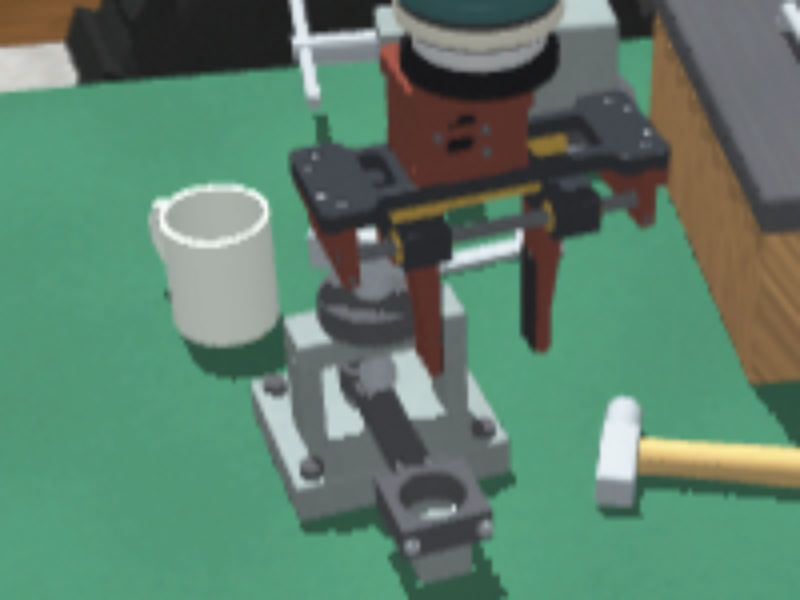

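```bash
sed -i 's/\[.5265,.2445\]/[.5263,.2453]/' h.py; python3 - <<'E'
from h import *
np.set_printoptions(precision=3,suppress=True)
move_gripper(.088)
move_ptp(fr(C,YC,0,-.116,.13),quat(YC))
print(servo_line(fr(C,YC,0,-.116,.024),rate=.12,contact_N=8),current_position(),current_clock())
move_gripper(0.0); sleep(.1)
print(current_clock(),current_finger_gap(),current_force(),current_torque())
E
```

```text
False [0.548 0.131 0.025] 17.1333
17.7833 0.059397923766170466 [1.195 0.505 3.379] [-0.035  0.056  0.14 ]
```

```bash
python3 - <<'E'
from h import *
np.set_printoptions(precision=3,suppress=True)
servo_line(fr(C,YC,0,-.116-.047,.0245),rate=.06)
print(current_clock(),current_finger_gap(),current_force(),current_torque())
move_gripper(.085); sleep(.1)
servo_line(fr(C,YC,0,-.163,.1),rate=.15)
move_ptp(fr(C,YC,0,-.30,.22),quat(YC))
for n in("side","top"):
    c=capture(n);W=cloud(c)
    cv2.imwrite(f"pics/{n}4.png",cv2.resize(c["image"][110:280,180:380] if n=="side" else c["image"][190:320,190:350],None,fx=3.5,fy=3.5))
    P=W[(W[...,2]>.046)&(W[...,2]<.06)&(np.abs(W[...,0]-.55)<.07)&(W[...,1]<.16)&(W[...,1]>.03)]
    print(n,len(P),cv2.minAreaRect(P[:,:2].astype(np.float32)*1000),np.median(P,0))
print(fr(C,YC,0,-.161,0))
E
```

```text
18.7167 0.05966108699463402 [ 0.385 -3.055 -1.782] [-0.352 -0.012 -0.133]
side 390 ((553.1573486328125, 106.19500732421875), (60.592071533203125, 110.14893341064453), 10.882526397705078) [0.55  0.091 0.052]
top 447 ((549.03759765625, 108.05770874023438), (60.372108459472656, 108.7030029296875), 11.29901123046875) [0.546 0.102 0.053]
[0.556 0.087 0.   ]
```

View pics/side4.png

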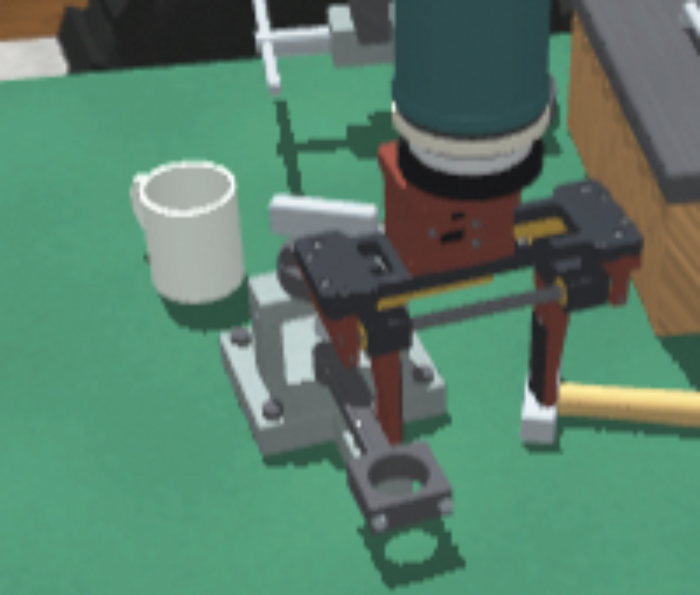

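View pics/top4.png

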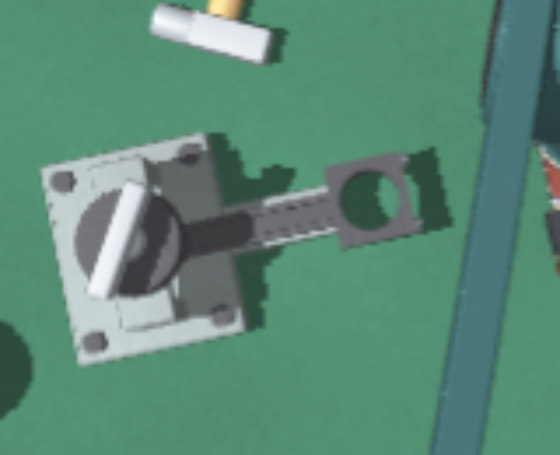

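```bash
python3 - <<'E'
from h import *
np.set_printoptions(precision=3,suppress=True)
move_gripper(.056)
move_ptp(fr(C,YC,0,-.113,.11),quat(YC))
print(servo_line(fr(C,YC,0,-.113,.0335),rate=.1,contact_N=6),current_position(),current_clock())
move_gripper(0.0); sleep(.1)
print(current_clock(),current_finger_gap(),current_force(),current_torque())
servo_line(fr(C,YC,0,-.113,.0355),rate=.02); sleep(.1)
print(current_clock(),current_finger_gap(),current_force(),current_torque())
E
```

```text
False [0.548 0.134 0.034] 23.35
24.05 0.023233080958770184 [-1.514 -0.053  5.121] [-0.079  0.368  0.233]
24.4 0.024305997763595866 [-0.285  0.147 -5.85 ] [-0.01   0.058  0.005]
```

```bash
python3 - <<'E'
from h import *
np.set_printoptions(precision=3,suppress=True)
servo_line(fr(C,YC,0,-.113-.09,.0355),rate=.08); sleep(.1)
print(current_clock(),current_finger_gap(),current_force(),current_torque())
servo_line(fr(C,YC,0,-.113-.10,.12),rate=.1); sleep(.1)
print(current_clock(),current_finger_gap(),current_force(),current_torque())
for n in("side","top"):
    c=capture(n)
    cv2.imwrite(f"pics/{n}5.png",cv2.resize(c["image"][130:330,180:440],None,fx=3,fy=3))
E
```

```text
25.775 0.02371125117014336 [-0.427 -0.032 -6.029] [-0.079  0.053  0.023]
26.875 0.023638158228471214 [ 0.575 -1.212 -6.136] [-0.065  0.027  0.044]
```

View pics/side5.png

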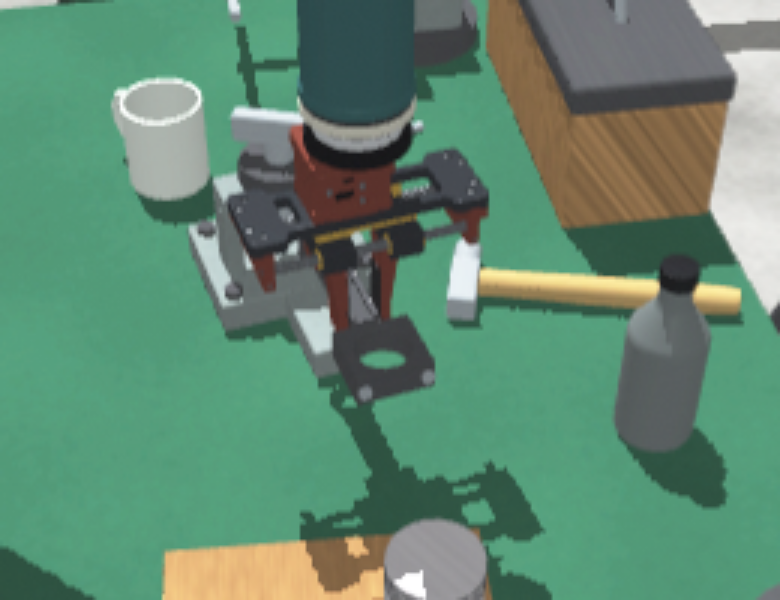

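```bash
python3 - <<'E'
from h import *
np.set_printoptions(precision=3,suppress=True)
p=current_position()
servo_line([.46,0.0,.15],quat(YS),rate=.12)
servo_line(fr(S,YS,-.052,-.025,.12),quat(YS),rate=.12)
servo_line(fr(S,YS,-.052,-.025,.03),rate=.1); sleep(.2)
print(current_clock(),current_finger_gap(),current_force(),current_torque())
for n in("side","top"):
    c=capture(n)
    cv2.imwrite(f"pics/{n}6.png",cv2.resize(c["image"][250:470,180:440] if n=="side" else c["image"][180:350,320:500],None,fx=3,fy=3))
E
```

```text
31.525 0.023979899739409196 [-0.284  0.1   -6.648] [-0.077  0.048 -0.026]
```

View pics/side6.png

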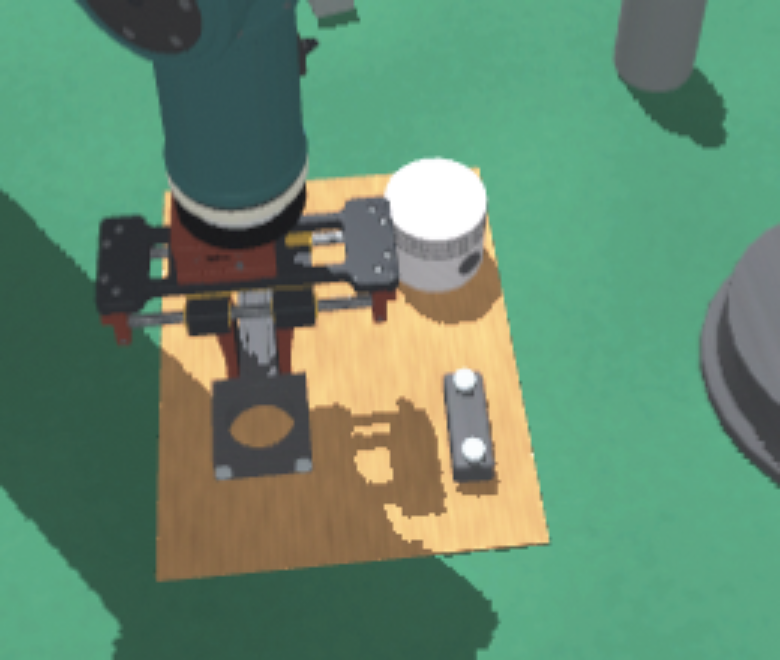

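View pics/top6.png

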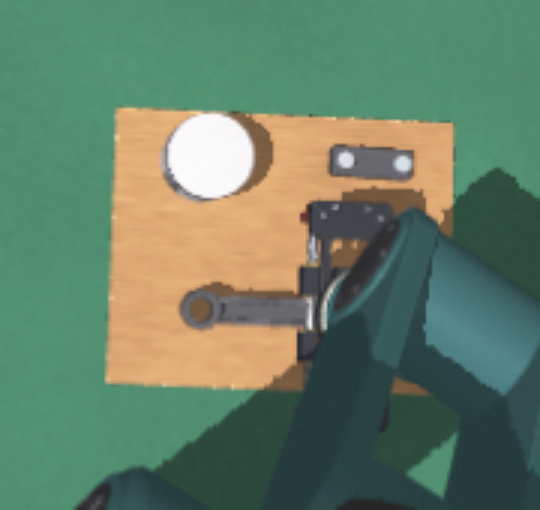

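```bash
python3 - <<'E'
from h import *
np.set_printoptions(precision=3,suppress=True)
servo_line(fr(S,YS,-.052,-.025,.012),rate=.05); sleep(.1)
print(servo_line(fr(S,YS,-.052,-.025,.0055),rate=.01,contact_N=3)); print(current_clock(),current_position(),current_force(),current_torque())
move_gripper(.05); sleep(.2)
p=current_position()
servo_line([p[0],p[1],.12],rate=.12)
move_ptp([.40,.15,.25],quat(YS))
sleep(.3)
for n in("side","top"):
    c=capture(n);W=cloud(c)
    cv2.imwrite(f"pics/{n}7.png",c["image"])
    L=np.stack([(W[...,0]-S[0])*np.cos(YS)+(W[...,1]-S[1])*np.sin(YS),-(W[...,0]-S[0])*np.sin(YS)+(W[...,1]-S[1])*np.cos(YS)],-1)
    m=(W[...,2]>.012)&(W[...,2]<.04)&(L[...,0]>-.13)&(L[...,0]<.0)&(np.abs(L[...,1])<.16)
    P=L[m];z=W[...,2][m]
    print(n,len(P),P.min(0),P.max(0))
    for k,s in(("big",P[:,1]<-.06),("small",P[:,1]>.05)): print(k,np.median(P[s],0),"topz",np.percentile(z[s],[50,90]))
    P=W[(W[...,2]>.168)&(W[...,2]<.195)&(np.hypot(W[...,0]-C[0],W[...,1]-C[1])<.05)]
    if len(P)>30: _,_,V=np.linalg.svd(P[:,:2]-P[:,:2].mean(0));print("handle",(np.arctan2(V[0,1],V[0,0])-YC)%np.pi)
print(current_clock(),current_force())
E
```

```text
True
32.775 [ 0.453 -0.243  0.007] [0.194 0.304 5.901] [-0.026  0.174 -0.015]
side 1430 [-0.08  -0.108] [-0.02   0.092]
big [-0.053 -0.096] topz [0.027 0.029]
small [-0.05   0.068] topz [0.026 0.029]
handle 2.600644724063061
top 833 [-0.102 -0.137] [-0.025  0.143]
big [-0.057 -0.091] topz [0.026 0.029]
small [-0.055  0.07 ] topz [0.024 0.028]
handle 2.5960788919527427
36.625 [-0.547 -0.08   0.369]
```

View pics/side7.png

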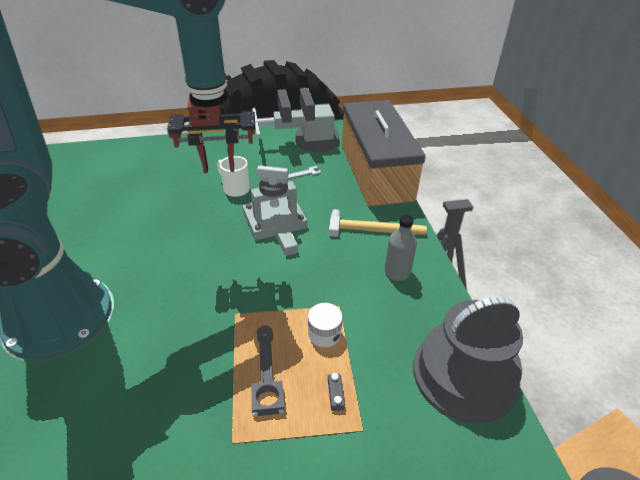

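View pics/top7.png

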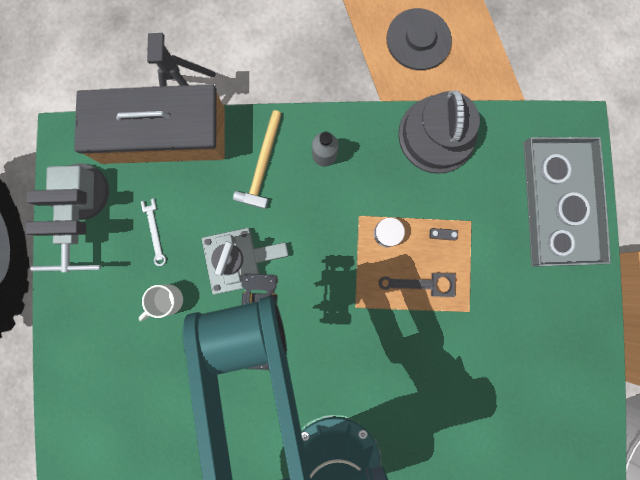

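```bash
python3 -c "
from bench import *
close_job();print(current_clock())"
```

```text
the job is handed in; nothing more can be done
the job is handed in; nothing more can be done
```

The rod is out of the clamp and lying flat, wholly on the cardboard sheet. I handed the job in at about 37 s on the robot's clock. No verdict comes back, so this rests on my own checks.

**What I did**
- **Handle:** I gripped the T-handle bar, broke it loose anticlockwise and turned it back to its stop.
- **Rod:** I drew the rod 47 mm out by its big end. Then I regripped it near its centre of mass, pulled it clear along the rail and laid it on the free half of the sheet.

**Last checks**
- **Handle angle:** it reads about 2.60 rad, which is the stop.
- **Rod flat:** both ends' tops are about 26–27 mm high, as expected for lying flat on the sheet.
- **Rod position:** in the side camera its outline on the sheet is x -80 to -20 mm and y -108 to +92 mm, well inside the edges.
- **Other things:** piston, cap, spanner, hammer, oil bottle and mug look unmoved in the last pictures. I judged this by eye and did not measure it.
- **Robot:** the gripper is clear of the rod and touching nothing.

**What went wrong or disagreed**
- **First handle grip:** the first close caught the hub below the bar (gap 25 mm instead of 16 mm). I opened, raised 7 mm and regripped on the bar.
- **Breaking loose:** the bar skewed in the jaws by a few millimetres of opening while it broke free, then seated itself again.
- **Cameras:** they disagreed with each other by about 4 mm, so I used the mean.
- **Top camera outline:** its depth gave a larger outline for the rod (y -137 to +143 mm). I put this down to noise at the edges; both pictures and both cameras' end centres show the rod well inside the sheet.

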